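# Lock the raised work support with its spring clip

## Robot

A 6-joint arm with a two-finger parallel gripper is mounted at the origin on a cart in front of the work surface, level with it; the furniture and walls round the work are solid. World frame = base frame: x ahead of the robot, y to its left, z up, the work surface at z = 0. Lengths are in m, angles in rad, forces in N, time in s.
With the tool pointing down it reaches from about 0.275 to 0.775 m from the base axis. Payload 14.6 kg.
Tool frame: the origin (TCP) lies midway between the tips of the shut fingers; the grasp point (between the pads) lies 19 mm behind it (ctrl.hold_point_z is the distance from the TCP to the grasp point, in m); z points along the fingers, y is the direction in which the jaws open and shut (so a half turn about z gives the same grasp; the last joint's range is limited). The gripper opens to 85 mm and grips with 20 to 120 N. Pads are 22 mm wide; open, the fingers measure 114 mm over their backs; the gripper's body (76 mm by 85 mm) begins 54 mm behind the grasp point. The pads swing forward as they close: fully open they stand 13 mm farther back than shut.
Start: joints at [-1.37, 0.263, -0.048, 1.259, 0, 1.415], TCP at [0.183, -0.492, 0.231] pointing down, gripper open.
Joint ranges: [-2.65, 2.65], [-0.89, 1.7], [-1.18, 1.37], [-2.13, 2.11], [-1.35, 1.29], [-3.14, 3.14]. Speed limits (rad/s): [1.89, 1.89, 2.57, 2.79, 3.14, 3.14].

## Interface

Orientations are given as a unit quaternion [w, x, y, z].
In Python, from bench import ctrl, hand, kinematics, readout, optics gives the robot as it stands. Calls block until the motion is done:
- ctrl.movep(position, orientation): joint-space move of the TCP to a pose.
- ctrl.move_linear(position, ori=None, max_speed=0.15): straight line of the TCP; ori=None keeps the orientation; max_speed is the mean speed in m/s.
- ctrl.move_j(angles): joint-space move.
- hand.open_jaws() and hand.grab(): open the fingers fully, or close them until they stop; the grip force is fixed at half the most.
- ctrl.pause(seconds).
- kinematics.inverse_kinematics(position, orientation): joint angles nearest the present ones, or None.
- readout.get_obs(): the state.
- optics.camera(name): name is "side" or "top" or "wrist"; returns a dict with "color" (420x560x3 uint8, red, green, blue), "vfov" (degrees; the focal length in pixels is half the picture's height over the tangent of half this angle, whatever the lens; pixels are square), "cx", "cy" (the principal point, pixels), "k1" (the pictures are not rectified: a ray, as slopes to the right and down, at radius r is drawn at 1 + k1 r^2 times it, then the intrinsics apply), "xyz" and "orientation" of the camera in the world; the wrist camera has in their place "mount" (4x4, takes a point from camera to tool coordinates, whose origin is the TCP and whose axes are the flange's). Camera axes: x right, y up, looking along -z (the intrinsics and any distortion apply to the point x, -y, -z); pixel columns grow to the right and rows downward; lengths in m; the calibration is good to about 2 mm. A picture is of the moment at which its call begins: read the wrist's pose just before it. There is no depth.
A pose or a line that the arm cannot do raises ctrl.Unreachable and nothing moves.
- ctrl.finish_job(): hands the job in, once; it reports no verdict.
Trained networks look in the newest picture that a camera, given by its name, has taken for a name from the list of things; names that differ only in an ending like _2 or _b are one class to them, and where a whole thing is asked for, a point or a joint stands for the part that bears it (a point fixed in the world has none). Each returns a list of dicts, best first, with "conf" (0 to 1); they miss things now and then, are a little off and sometimes report something else, mostly with a low value. They report only what shows in the picture. A call takes as long as a camera call. They do not tell look-alikes from the thing itself.
- optics.boxes_of(camera, label): "box" ([centre column, centre row, width, height] in pixels, round what is visible of it).
- optics.landmark_of(camera, label): "point" ([column, row] in pixels: a listed point, or the origin of a listed thing).
The state is a dict: "time": time; "joint_positions": joint angles; "dq": joint speeds; "effort": joint torques, N m; "ee_pos": TCP position; "eef_rot": TCP orientation; "force": force on the tool from outside, world axes, zero at the start; "moment": the same for the moment, N m; "gripper_width": finger opening in m.
Only numpy, scipy, OpenCV 4.12 (cv2) and the standard library are available. Lean on these libraries where they do the work, as an engineer would, in place of code of your own. Each camera call takes 0.05 s, during which the arm holds its last target.

## Task

Lock the work support at its raised height: first pull its post up by the knob as far as it goes. Then lift the steel spring clip out of its wooden holder by the two legs, lay it flat on the open bench and let go, take it again by its tab so that the legs can spread, and push it sideways onto the groove under the knob until it snaps fully home. Let go, and finally press the knob down so that the post rests on the clip; leave the loose things around the work where they are.

Things in the scene. Friction and masses are not known exactly. Their poses are not given: they have to be found in the camera images.
- work_support: grey fixed stand: 110 x 110 x 12 mm base bolted to the bench, round column, at its top a flat collar 48 mm in diameter whose top is 60 mm above the bench. Origin on the column's axis at bench level; z up. It stands left or right of the middle. The post slides up and down in it.
- knob (a point): centre of the post's dark knurled knob, a vertical cylinder 30 mm in diameter and 30 mm high (15 mm above and below this point), coaxial with the column; moves with the post. With the post down the knob's underside is 0.5 mm above the collar.
- groove (a point): point on the post's axis at half the groove's height; moves with the post. The groove is a neck 20 mm in diameter, 20 mm high, between the knob and a shoulder 28 mm in diameter below. Post down: hidden in the collar. Post fully up: shoulder flush with the collar's top, neck showing from 60 to 80 mm above the bench.
- post (a joint): height of the post in m: 0 fully down, 0.020 at its upper stop. It is balanced and stays where it is left by friction: about 6 N moves it up or down. Resting on the clip it reads about 0.0135.
- clip_seat (a point): bare steel U-shaped spring clip, 14 mm thick, lying flat. Point: centre of its opening (where the neck's axis belongs), 7 mm above the underside. x axis: out of the opening along the legs; z up. Two sprung legs, 33 mm over their straight outer sides (x = -16 to 12 mm), lips at x = 10 mm, flared tips to 22 mm; bridge behind, x = -19 to -10 mm, 34 mm wide. 75 g.
- clip_tab (a point): grip point of the clip's tab: an upright fin 10 mm thick (across y), 31 mm long (x = -50 to -19 mm from clip_seat), 24 mm high from the underside; this point is in its middle, 35 mm behind clip_seat and 12 mm above the underside. Same axes as clip_seat.
- leg_left (a joint): angle (rad) by which the clip's leg at +y is spread; 0 at rest. The gap at the lips is 14 mm; a push of about 10 to 15 N springs it over the 20 mm neck (about 0.13 rad each leg) and it snaps shut behind. The flared mouth forgives 4 mm sideways. Legs squeezed between fingers cannot spread.
- leg_right (a joint): the same for the leg at -y.
- clip_holder: fixed wooden block, 52 x 64 mm, 46 mm high, on the other side of the middle than the work support. Origin under it, 34 mm behind clip_seat; its x is the clip's x at the start. Slot 14 mm wide, floor 22 mm above the bench: the tab lies in it between cheeks as high as the tab, the legs stand out free in front. Lift the clip straight up. The bench within 60 mm of x 0.46, y 0.02 is free.
- mix_cup: clear mixing cup with some dried blue paint in it, 57 mm wide, 48 mm high, between the work support and the holder; leave it alone. Origin under its centre.
- screwdriver: screwdriver with yellow handle, 188 x 26 x 27 mm, lying behind; leave it alone.
- jam_jar: open glass jar, 69 mm wide, 80 mm high, behind; leave it alone.
- wood_block: dark wooden block 75 x 46 x 40 mm, behind; leave it alone.
- sanding_block: brown sanding block 112 x 64 x 32 mm, far left; leave it alone.
There are look-alikes about, which are no part of the job. Of the things that look like the part that bears clip_seat, the smaller one is meant. Several things look just like the work_support: the one meant starts nearest to the robot's base.

How it is judged:
By the outcome, as a careful person would: the job done as asked, in the order asked, and still so for the second after the job is handed in, with the robot touching nothing.
It also fails if it takes over 72 s, if anything falls off the work surface, if the arm or the gripper's body presses on something with over 40 N, if the wrist force passes 120 N, or if a joint passes its speed limit or range.

## Working session

There is one attempt and no reset: what is moved stays moved. The work goes in short steps, each a Python script; the robot and the scene stay as the last script left them, time stands still between calls to the robot, and variables do not carry over. Pictures are saved under pics/ and viewed, and the job is handed in when it is done.

```bash
ls; mkdir -p pics
python3 - <<'E'
from bench import ctrl, hand, kinematics, readout, optics
import cv2
for n in ("side","top"):
    c=optics.camera(n); cv2.imwrite(f"pics/{n}0.png",c["color"][:,:,::-1])
    print({k:v for k,v in c.items() if k!="color"})
    for l in ("work_support","knob","clip_seat","clip_tab","clip_holder","mix_cup"):
        print(n,l,[(d["point"],d["conf"]) for d in optics.landmark_of(n,l)])
        
o=readout.get_obs(); print(o)
E
```

```text
pics
{'vfov': 57.80785903761627, 'cx': 276.06168046442804, 'cy': 214.43683985948428, 'k1': -0.012332242378195888, 'xyz': array([ 0.47750582, -0.68738409,  0.68348617]), 'orientation': array([ 0.89677013,  0.43804213, -0.03284407, -0.05332633])}
side work_support [([285.4, 304.7], 0.72), ([327.8, 373.4], 0.67)]
side knob [([327.6, 351.9], 0.71), ([289.9, 283.3], 0.58)]
side clip_seat [([200.7, 221.9], 0.87), ([287.2, 304.7], 0.74), ([264.4, 210.4], 0.59)]
side clip_tab [([211.7, 228.8], 0.63), ([256.7, 205.4], 0.51)]
side clip_holder [([259.6, 213.6], 0.81)]
side mix_cup [([277.6, 254.0], 0.75)]
{'vfov': 54.47375364558384, 'cx': 285.7767598008541, 'cy': 204.83725409781644, 'k1': -0.07416230145625802, 'xyz': array([0.40806465, 0.07470306, 1.05448373]), 'orientation': array([ 0.71054896,  0.05660648, -0.07774368, -0.69704505])}
top work_support [([360.0, 218.7], 0.98), ([419.9, 203.7], 0.88)]
top knob [([365.4, 210.5], 0.58), ([433.0, 192.9], 0.58)]
top clip_seat [([237.5, 294.7], 0.89), ([236.9, 224.4], 0.57)]
top clip_tab [([227.3, 233.8], 0.56), ([256.8, 283.6], 0.53)]
top clip_holder [([228.0, 234.0], 0.93), ([364.1, 211.8], 0.47)]
top mix_cup [([292.2, 215.6], 0.83)]
{'time': 0.7, 'joint_positions': array([-1.37028153e+00,  2.63076310e-01, -4.83181171e-02,  1.25938070e+00,
        1.84423425e-05,  1.41552048e+00]), 'dq': array([-0.000593  ,  0.00140983, -0.00189412, -0.00058514, -0.00010517,
        0.00085966]), 'effort': array([-2.19247471e-03, -6.37302589e+01,  3.84742749e+01,  6.02988548e-04,
       -2.96693534e-04, -7.76956824e-06]), 'ee_pos': array([ 0.18288639, -0.49211707,  0.23128391]), 'eef_rot': array([1.03890625e-05, 9.84218313e-01, 1.76958505e-01, 9.45856594e-06]), 'force': array([-0.08681847,  0.07596744,  0.42649374]), 'moment': array([-0.0251741 ,  0.00545258, -0.00334577]), 'gripper_width': 0.08544594670593567}
```

View pics/side0.png

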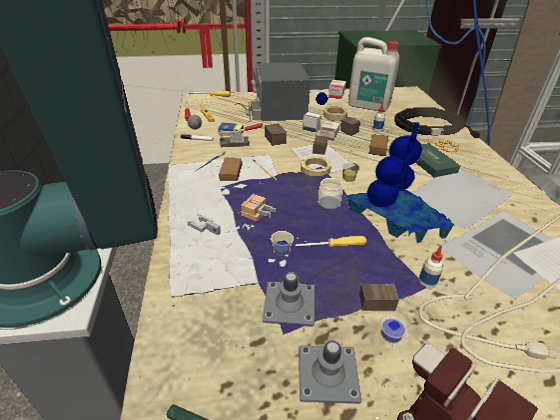

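View pics/top0.png

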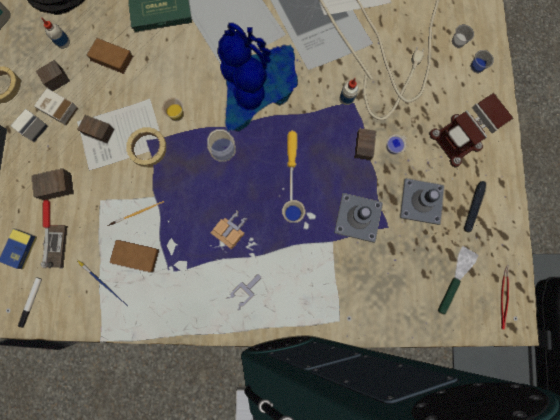

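```bash
cat > h.py <<'E'
import numpy as np, cv2
from scipy.spatial.transform import Rotation as R
from bench import ctrl, hand, kinematics, readout, optics
def q2R(q): return R.from_quat([q[1],q[2],q[3],q[0]]).as_matrix()
def campose(c,obs=None):
    if "mount" in c:
        T=np.eye(4);T[:3,:3]=q2R(obs["eef_rot"]);T[:3,3]=obs["ee_pos"];T=T@np.array(c["mount"])
        return T[:3,3],T[:3,:3]
    return np.array(c["xyz"]),q2R(c["orientation"])
def K(c):
    f=c["color"].shape[0]/2/np.tan(np.radians(c["vfov"])/2)
    return np.array([[f,0,c["cx"]],[0,f,c["cy"]],[0,0,1.]]),np.array([c["k1"],0,0,0.])
def ray(c,px,obs=None):
    p,Rm=campose(c,obs);k,d=K(c)
    u=cv2.undistortPoints(np.array([[px]],float),k,d)[0,0]
    v=Rm@np.array([u[0],-u[1],-1]);return p,v/np.linalg.norm(v)
def at_z(c,px,z,obs=None):
    p,v=ray(c,px,obs);return p+v*(z-p[2])/v[2]
def proj(c,X,obs=None):
    p,Rm=campose(c,obs);k,d=K(c)
    X=np.atleast_2d(X);Y=(X-p)@Rm*[1,-1,-1]
    return cv2.projectPoints(Y.reshape(-1,1,3),np.zeros(3),np.zeros(3),k,d)[0][:,0]
def tri(rays):
    A=sum(np.eye(3)-np.outer(v,v) for p,v in rays);b=sum((np.eye(3)-np.outer(v,v))@p for p,v in rays)
    x=np.linalg.solve(A,b);return x,[np.linalg.norm((np.eye(3)-np.outer(v,v))@(x-p)) for p,v in rays]
def down(yaw): # tool z down; tool y (jaw) at angle: yaw= world angle of jaw axis
    y=np.array([np.cos(yaw),np.sin(yaw),0]);z=np.array([0,0,-1.]);x=np.cross(y,z)
    q=R.from_matrix(np.c_[x,y,z]).as_quat();return np.array([q[3],q[0],q[1],q[2]])
def st(t=""):
    o=readout.get_obs();print(t,"t",round(o["time"],2),"ee",o["ee_pos"].round(4),"F",o["force"].round(1),"w",round(o["gripper_width"],4));return o
E
python3 - <<'E'
from h import *
s=optics.camera("side");t=optics.camera("top")
for n,px,z in [("sup1",(360,218.7),0),("sup2",(419.9,203.7),0),("knob1",(365.4,210.5),.0755),("knob2",(433,192.9),.0755),("hold",(228,234),0),("seatA",(237.5,294.7),.029),("seatB",(236.9,224.4),.029),("tabB",(227.3,233.8),.034),("tabA",(256.8,283.6),.012),("seatA0",(237.5,294.7),.007),("cup",(292.2,215.6),0)]: print("top",n,at_z(t,px,z)[:2].round(4))
for n,px,z in [("supA",(285.4,304.7),0),("supB",(327.8,373.4),0),("knobB",(327.6,351.9),.0755),("knobA",(289.9,283.3),.0755),("seat1",(200.7,221.9),.007),("seat3",(264.4,210.4),.029),("tab2",(256.7,205.4),.034),("tab1",(211.7,228.8),.012),("hold",(259.6,213.6),0)]: print("side",n,at_z(s,px,z)[:2].round(4))
E
```

```text
top sup1 [ 0.5787 -0.1518]
top sup2 [ 0.6227 -0.3155]
top knob1 [ 0.5871 -0.1494]
top knob2 [ 0.6358 -0.3228]
top hold [0.5313 0.1932]
top seatA [0.3783 0.1606]
top seatB [0.5528 0.1684]
top tabB [0.5278 0.1911]
top tabA [0.4061 0.1146]
top seatA0 [0.3777 0.1625]
top cup [0.5832 0.0274]
side supA [ 0.5749 -0.1464]
side supB [ 0.6318 -0.3182]
side knobB [ 0.6238 -0.319 ]
side knobA [ 0.5817 -0.1514]
side seat1 [0.3786 0.1634]
side seat3 [0.5595 0.1683]
side tab2 [0.5393 0.1877]
side tab1 [0.4101 0.1236]
side hold [0.5476 0.1924]
```

Candidates for the support are top px (360,219), about 0.60 m from the base, and (420,204), about 0.70 m. The first is nearer, so it is the one meant. For the clip, px (245,290) loose on the paper has a seat-to-tab distance of about 50 mm, and px (235,225) in the holder has about 35 mm, so the one in the holder is meant. I'll confirm both in enlarged crops.

Run:
```python
from h import *
t=optics.camera("top")["color"][:,:,::-1]
cv2.imwrite("pics/crop0.png",np.hstack([cv2.resize(t[190:320,190:290],(390,507),interpolation=2),cv2.resize(t[160:290,330:430+0],(390,507),interpolation=2)]))
w=optics.camera("wrist");print({k:v for k,v in w.items() if k!="color"})
k=[.583,-.150]
for a in np.radians([0,45,90,135,-45,-90,180,-135]):
  print(np.degrees(a).round(),[None if (j:=kinematics.inverse_kinematics(p,down(a))) is None else j.round(2) for p in ([.583,-.15,.065],[.56,.165,.022])])
```

```text
{'vfov': 64.25601681435059, 'cx': 278.0192624800105, 'cy': 213.04592429356393, 'k1': -0.02689489769757588, 'mount': array([[ 2.89838823e-05,  9.51819318e-01,  3.06659396e-01,
         7.92474803e-02],
       [ 9.99999930e-01,  8.69449255e-05, -3.64377356e-04,
        -3.28464851e-04],
       [-3.73483885e-04,  3.06659385e-01, -9.51819249e-01,
        -1.42432463e-01],
       [ 0.00000000e+00,  0.00000000e+00,  0.00000000e+00,
         1.00000000e+00]])}
0.0 [array([-0.39,  0.49, -0.17,  0.92,  0.  ,  1.18]), array([ 0.15,  0.5 , -0.28,  0.79,  0.  ,  1.72])]
45.0 [array([-0.39,  0.49, -0.17,  0.92,  0.  ,  0.4 ]), array([ 0.15,  0.5 , -0.28,  0.79,  0.  ,  0.93])]
90.0 [array([-0.39,  0.49, -0.17,  0.92,  0.  , -0.39]), array([ 0.15,  0.5 , -0.28,  0.79,  0.  ,  0.15])]
135.0 [array([-0.39,  0.49, -0.17,  0.92,  0.  , -1.17]), array([ 0.15,  0.5 , -0.28,  0.79,  0.  , -0.64])]
-45.0 [array([-0.39,  0.49, -0.17,  0.92,  0.  ,  1.97]), array([ 0.15,  0.5 , -0.28,  0.79,  0.  ,  2.5 ])]
-90.0 [array([-0.39,  0.49, -0.17,  0.92,  0.  ,  2.75]), array([ 0.15,  0.5 , -0.28,  0.79,  0.  , -2.99])]
180.0 [array([-0.39,  0.49, -0.17,  0.92,  0.  , -1.96]), array([ 0.15,  0.5 , -0.28,  0.79,  0.  , -1.42])]
-135.0 [array([-0.39,  0.49, -0.17,  0.92,  0.  , -2.74]), array([ 0.15,  0.5 , -0.28,  0.79,  0.  , -2.21])]
```

View pics/crop0.png

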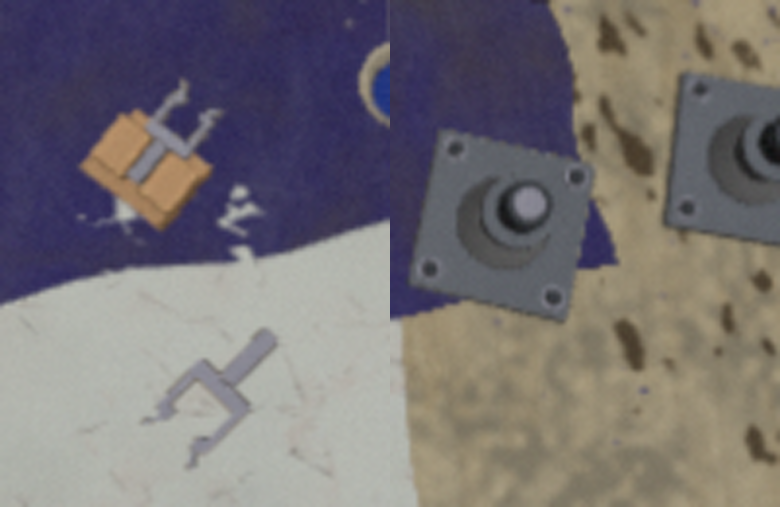

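Crop: the clip in the holder (left half, about (165,135)) is clearly smaller than the loose one at about (220,390). The left support (520,210) is the nearer one. I'll go above its knob for a wrist view.

```bash
cat >> h.py <<'E'
def look(name,labels,box=()):
    o=readout.get_obs();w=optics.camera("wrist");cv2.imwrite(f"pics/{name}.png",w["color"][:,:,::-1])
    r={}
    for l in labels:
        d=optics.landmark_of("wrist",l);r[l]=d;print(l,[(np.round(x["point"],1),x["conf"]) for x in d])
    return o,w,r
E
python3 - <<'E'
from h import *
ctrl.movep([.583,-.150,.18],down(np.pi/4)); st()
o,w,r=look("w1",["knob","work_support","groove"])
for l,z in (("knob",.0755),("work_support",0)):
  for d in r[l]: print(l,at_z(w,d["point"],z,o)[:2].round(4))
E
```

```text
t 2.82 ee [ 0.5828 -0.1509  0.1801] F [-0.5  0.4 -0.7] w 0.0855
knob [(array([284.5, 204.3]), 0.74), (array([188.8, 369.1]), 0.62)]
work_support [(array([279.5, 183.5]), 0.91), (array([202.4, 317.5]), 0.71)]
groove [(array([282.6, 199.2]), 0.91), (array([194.5, 347.2]), 0.57)]
knob [ 0.5826 -0.1427]
knob [ 0.6326 -0.3167]
work_support [ 0.5808 -0.1458]
work_support [ 0.6285 -0.3171]
```

View pics/w1.png

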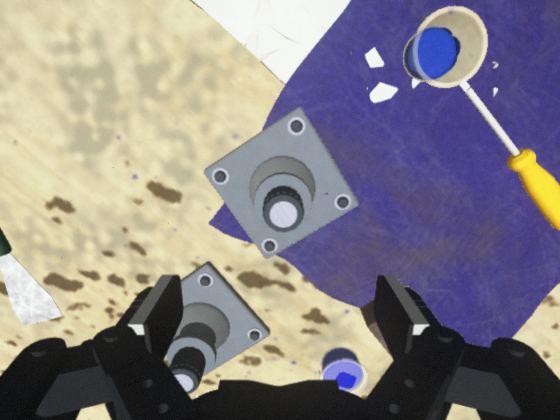

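The wrist picture shows the meant support at the centre: knob top (283,214), bolts (296,126), (220,177), (343,202) and (270,246). The other support is below left. I'll combine these, the side camera and the 3D fits.

Run:
```python
from h import *
o=readout.get_obs();w=optics.camera("wrist")
print("top",at_z(w,(283,214),.0905,o)); B=[at_z(w,p,.012,o) for p in ((296,126),(220,177),(343,202),(270,246))]
print("bolts",np.mean(B,0),[np.linalg.norm(B[0]-B[i]).round(4) for i in (1,2,3)])
g=w["color"].astype(int)
# bright disc of knob top
m=(g[180:240,255:315].min(2)>140)&(np.ptp(g[180:240,255:315],axis=2)<25)
ys,xs=np.nonzero(m);print("disc",xs.mean()+255,ys.mean()+180,len(xs),np.ptp(xs),np.ptp(ys))
```

```text
top [ 0.58371241 -0.1454981   0.0905    ]
bolts [ 0.58478476 -0.14592752  0.012     ] [np.float64(0.085), np.float64(0.0852), np.float64(0.1199)]
disc 283.3686313686314 212.28571428571428 2002 59 59
```

Run:
```python
from h import *
q=down(np.pi/4)
ctrl.movep([.5838,-.1465,.12],q)
ctrl.move_linear([.5838,-.1465,.066],max_speed=.12); st("down")
hand.grab(); st("grab")
o,w,r=look("w2",[])
```

```text
down t 4.02 ee [ 0.5845 -0.1469  0.0673] F [ 0.1 -0.4  0.4] w 0.0853
grab t 4.58 ee [ 0.5837 -0.1467  0.0665] F [-3.3 -1.   6.5] w 0.0281
```

View pics/w2.png

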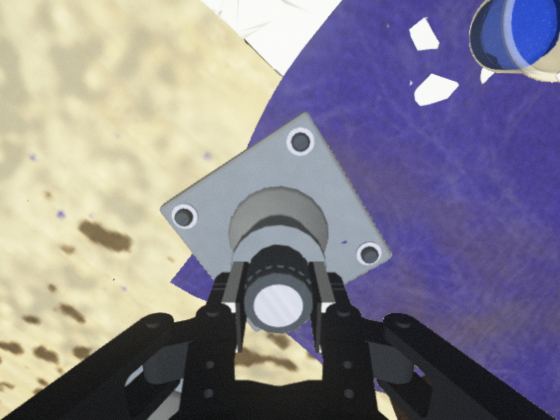

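Picture w2: the knob (278,300) sits between the pads. Lifting.

Run:
```python
from h import *
o=readout.get_obs();p=o["ee_pos"].copy()
for dz in (.012,.019,.0215,.0235):
    ctrl.move_linear([p[0],p[1],.0665+dz],max_speed=.06); o=st(dz)
    if o["force"][2]<-30: break
look("w3",[])
s=optics.camera("side");cv2.imwrite("pics/s3.png",cv2.resize(s["color"][240:340,230:350,::-1],None,fx=5,fy=5,interpolation=2))
```

```text
0.012 t 4.98 ee [ 0.5838 -0.1467  0.0791] F [-2.6  1.5  5.9] w 0.0281
0.019 t 5.25 ee [ 0.5838 -0.1468  0.086 ] F [-2.5  0.7  5.8] w 0.0283
0.0215 t 5.5 ee [ 0.5836 -0.1467  0.0868] F [  4.6  -2.4 -16.3] w 0.0277
0.0235 t 5.75 ee [ 0.5835 -0.1467  0.087 ] F [ 12.7  -5.8 -42.4] w 0.028
```

View pics/s3.png

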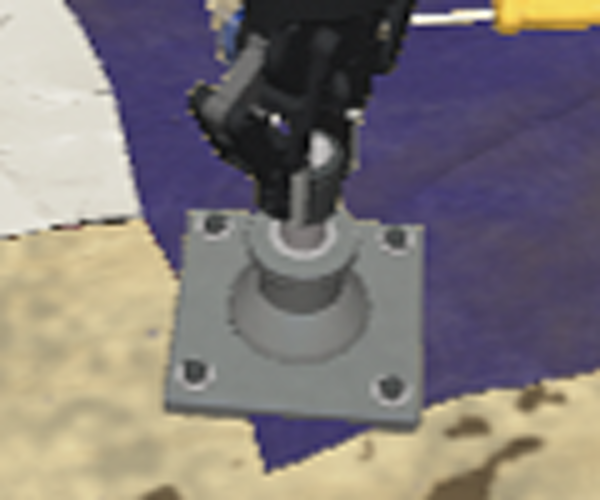

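The reaction jumped to -42 N after 20 mm, so the post is at its upper stop. The side crop shows the neck and a flush shoulder. I'll release and look at the holder.

Run:
```python
from h import *
q=down(np.pi/4)
o=readout.get_obs();p=o["ee_pos"].copy()
ctrl.move_linear([p[0],p[1],.0868],max_speed=.1);st("relax")
hand.open_jaws();st("open")
ctrl.move_linear([p[0],p[1],.20],max_speed=.2)
o,w,r=look("w4",["knob","groove"])
g=w["color"].astype(int)
print(proj(w,[p[0],p[1],.1105],o))
ctrl.movep([.556,.168,.15],q)
o,w,r=look("w5",["clip_seat","clip_tab","clip_holder"]);st()
for l,z in (("clip_seat",.029),("clip_tab",.034),("clip_holder",0)):
  for d in r[l]: print(l,at_z(w,d["point"],z,o)[:2].round(4))
```

```text
relax t 6.1 ee [ 0.5837 -0.1467  0.0867] F [ 2.9 -1.7 -6.1] w 0.0275
open t 6.7 ee [ 0.5835 -0.1466  0.0869] F [-0.6  0.1  0.4] w 0.0856
knob [(array([276.3, 211.4]), 0.92), (array([192. , 359.5]), 0.67)]
groove [(array([281.6, 203.6]), 0.95), (array([195.8, 338.9]), 0.87)]
[[277.33334246 218.97395553]]
clip_seat [(array([202.6, 310.3]), 0.18)]
clip_tab [(array([109.6, 113.1]), 0.82), (array([278.1, 168.8]), 0.56)]
clip_holder [(array([280.1, 164.4]), 0.79)]
 t 8.98 ee [0.5565 0.167  0.1501] F [0.4 0.1 0.1] w 0.0854
clip_seat [0.5789 0.0476]
clip_tab [0.416  0.1308]
clip_tab [0.5349 0.1899]
clip_holder [0.5378 0.1895]
```

View pics/w4.png

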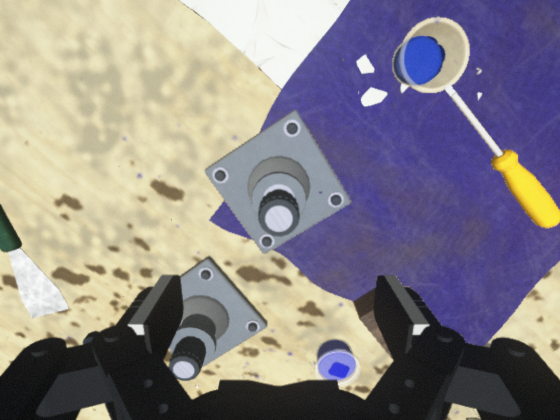

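View pics/w5.png

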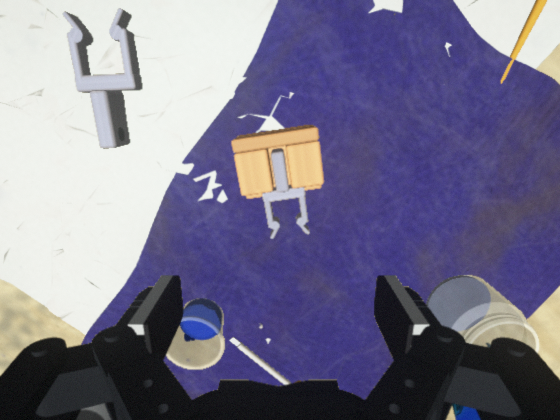

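w4: the raised knob top is at (277,217), against (277,219) predicted for the grasped axis, so the post axis is about (0.5835,-0.1466). w5: the holder with the meant clip is at (280,185), legs downward. Enlarging for a model fit.

Run:
```python
from h import *
o=readout.get_obs();w=optics.camera("wrist")
c=w["color"][120:245,220:340,::-1]
cv2.imwrite("pics/c5.png",cv2.resize(c,None,fx=4.8,fy=4.8,interpolation=cv2.INTER_CUBIC))
w4=cv2.imread("pics/w4.png")
print("post axis", (lambda d: at_z(w,(277,217),.1105,dict(ee_pos=np.array([.5835,-.1466,.20]),eef_rot=o["eef_rot"])))(0))
```

```text
post axis [ 0.58294423 -0.14610686  0.1105    ]
```

View pics/c5.png

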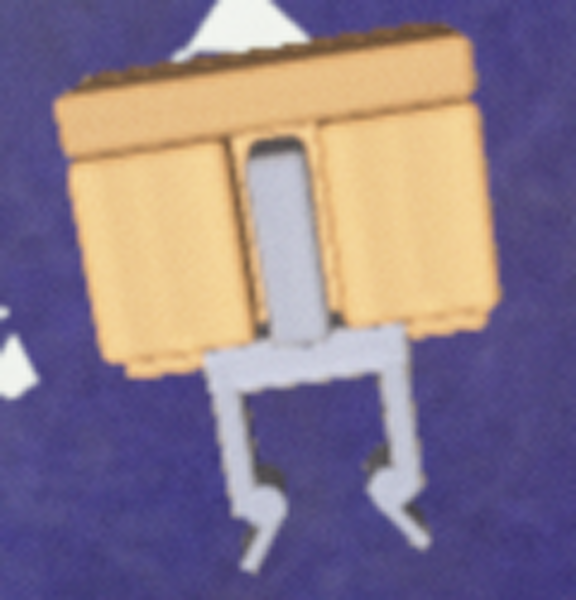

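```bash
cat > fit.py <<'E'
from h import *
from scipy.optimize import least_squares
def fit(w,o,px,P,x0):
    P=np.array(P,float)
    def W(v):
        c,s=np.cos(v[2]),np.sin(v[2]);X=P.copy();X[:,0]=v[0]+c*P[:,0]-s*P[:,1];X[:,1]=v[1]+s*P[:,0]+c*P[:,1];return X
    r=least_squares(lambda v:(proj(w,W(v),o)-px).ravel(),x0,x_scale=[.01,.01,.1]);return r.x,r.fun.reshape(-1,2).round(1)
E
python3 - <<'E'
from fit import *
o=readout.get_obs();w=optics.camera("wrist")
px=np.array([(206,358),(405,325),(238,515),(424,482),(274,152)])/4.8+[220,120]
P=[(-.019,-.017,.036),(-.019,.017,.036),(.012,-.0165,.036),(.012,.0165,.036),(-.05,0,.046)]
v,f=fit(w,o,px,P,[.556,.168,-.8]);print(v,np.degrees(v[2]),f)
c,s=np.cos(v[2]),np.sin(v[2]);h=v[:2]-.034*np.array([c,s]);print("holder",h)
E
```

```text
[ 0.56429785  0.1705392  -0.62319643] -35.706525364842236 [[-0.8 -1.9]
 [ 0.3 -1.9]
 [-0.2  1.5]
 [ 1.   2.2]
 [-0.2  0.3]]
holder [0.53668927 0.19038275]
```

The fit residuals are at most 2 px. The holder origin (0.5367,0.1904) agrees with the network's (0.5378,0.1895), and the clip x axis is at -35.7°. I'll grasp the legs 3.5 mm ahead of the seat.

Run:
```python
from h import *
a=np.radians(-35.7);x=np.array([np.cos(a),np.sin(a)])
g=np.array([.5643,.1705])+.0035*x
q=down(a+np.pi/2)
ctrl.movep([*g,.08],q)
ctrl.move_linear([*g,.025],max_speed=.1);st("down")
look("w6",[])
hand.grab();st("grab")
look("w7",[])
```

```text
down t 10.17 ee [0.5677 0.1686 0.026 ] F [-0.2 -0.   1.7] w 0.0856
grab t 10.77 ee [0.5673 0.1684 0.0255] F [-1.5 -0.4  7.3] w 0.0296
```

View pics/w7.png

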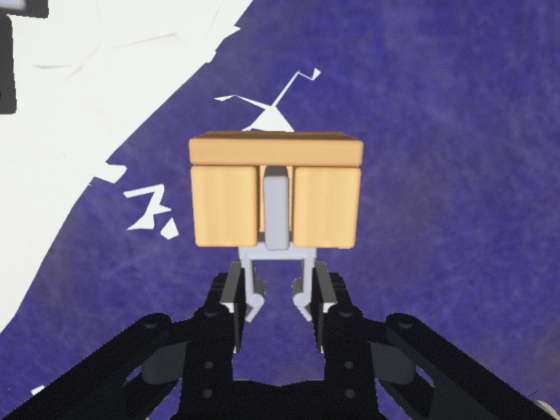

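w7: the pads grip both legs at (240,280) and (322,280), aligned with the holder. Lifting straight up and carrying to the free bench.

Run:
```python
from h import *
o=readout.get_obs();p=o["ee_pos"]
ctrl.move_linear([p[0],p[1],.075],max_speed=.12);st("up")
look("w8",[])
```

```text
up t 11.38 ee [0.5671 0.1684 0.0745] F [ 0.3 -0.6 -1.6] w 0.0299
```

View pics/w8.png

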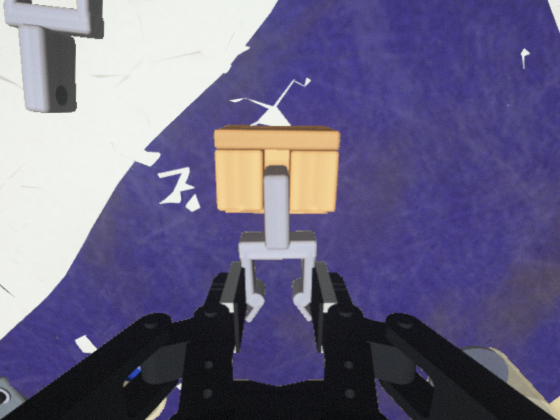

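Run:
```python
from h import *
a=np.radians(-48);x=np.array([np.cos(a),np.sin(a)])
q=down(a+np.pi/2)
g=np.array([.46,.02])+.0175*x
ctrl.movep([*g,.09],q)
ctrl.move_linear([*g,.02],max_speed=.15)
ctrl.move_linear([*g,.006],max_speed=.05);st("6")
for z in (.005,.004,.003,.002):
    ctrl.move_linear([*g,z],max_speed=.03);o=st(z)
    if o["force"][2]>5: break
hand.open_jaws();st("open")
ctrl.move_linear([*g,.12],max_speed=.2)
o,w,r=look("w9",["clip_seat","clip_tab"]);st()
for l,z in (("clip_seat",.007),("clip_tab",.012)):
  for d in r[l]: print(l,at_z(w,d["point"],z,o)[:2].round(4))
```

```text
6 t 13.26 ee [0.4716 0.007  0.0059] F [-0.1  0.  -1.1] w 0.0296
0.005 t 13.51 ee [0.4718 0.007  0.0051] F [ 0.1 -0.2 -0.8] w 0.0293
0.004 t 13.76 ee [0.4717 0.007  0.004 ] F [ 0.7  0.5 -1.7] w 0.0293
0.003 t 14.01 ee [0.4718 0.007  0.0037] F [-5.7  0.4 18.7] w 0.0297
open t 14.59 ee [0.4717 0.007  0.003 ] F [ 0.3 -0.1  0.4] w 0.0855
clip_seat [(array([276.7, 202.1]), 0.92), (array([506. ,  87.2]), 0.48), (array([487.5, 349.8]), 0.47), (array([274.1, 161.2]), 0.29)]
clip_tab [(array([328.5,  35. ]), 0.63), (array([279.4, 162.4]), 0.57)]
 t 15.47 ee [0.471  0.0071 0.1188] F [ 0.1 -0.1 -0.1] w 0.0854
clip_seat [0.4672 0.011 ]
clip_seat [0.5327 0.1866]
clip_seat [0.7106 0.0363]
clip_seat [0.444  0.0338]
clip_tab [0.4139 0.1227]
clip_tab [0.4471 0.0364]
```

View pics/w9.png

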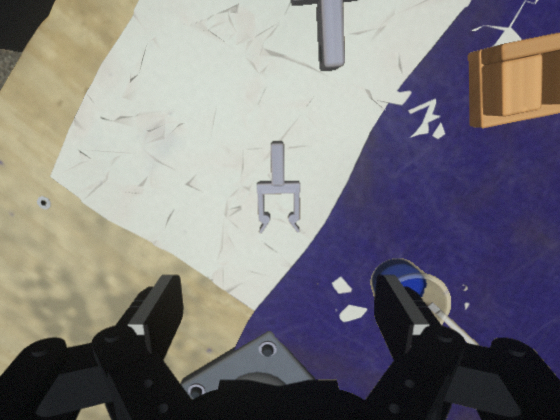

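w9: the clip lies flat on the paper, tab at (278,160) and opening at (278,205). It is released and no longer between the fingers. Refining the pose from an enlarged crop.

Run:
```python
from h import *
c=cv2.imread("pics/w9.png")[130:245,230:330]
cv2.imwrite("pics/c9.png",cv2.resize(c,None,fx=5,fy=5,interpolation=cv2.INTER_CUBIC))
```

```text
(no output)
```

View pics/c9.png

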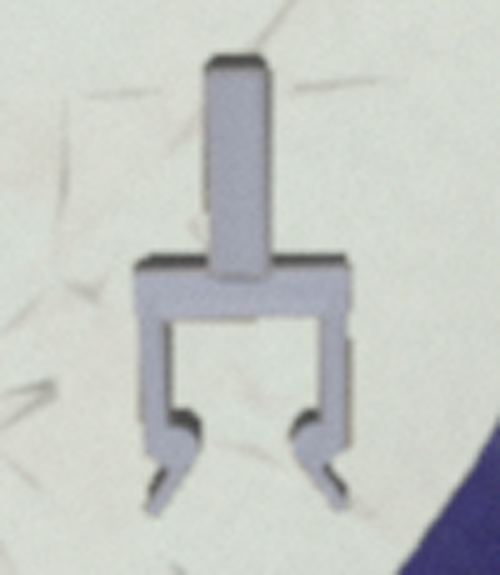

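Run:
```python
from fit import *
o=readout.get_obs();w=optics.camera("wrist")
px=np.array([(137,268),(350,266),(237,68),(150,513),(343,507)])/5+[230,130]
P=[(-.019,-.017,.014),(-.019,.017,.014),(-.05,0,.024),(.022,-.0155,.014),(.022,.0155,.014)]
v,f=fit(w,o,px,P,[.468,.01,-.85]);print(v,np.degrees(v[2]),f)
c,s=np.cos(v[2]),np.sin(v[2]);print("tab",v[:2]-.035*np.array([c,s]))
```

```text
[ 0.46919301  0.01097972 -0.81840755] -46.89129838596363 [[-1.4 -0.4]
 [ 1.  -0.9]
 [ 0.2 -1.1]
 [-0.1  1.2]
 [ 0.4  1.7]]
tab [0.44527455 0.03653177]
```

Fit and tool estimate agree (seat about (0.4693,0.0103), -47.5°). Taking the tab.

Run:
```python
from h import *
a=np.radians(-47.5);x=np.array([np.cos(a),np.sin(a)])
q=down(a+np.pi/2)
g=np.array([.4693,.0103])-.036*x
ctrl.movep([*g,.06],q)
ctrl.move_linear([*g,.0045],max_speed=.1);st("down")
hand.grab();st("grab")
ctrl.move_linear([*g,.05],max_speed=.12);st("up")
look("w10",[])
ctrl.move_linear([*g,.1],max_speed=.15)
o,w,r=look("w11",["clip_seat"]);st()
```

```text
down t 16.62 ee [0.4456 0.0366 0.0051] F [ 0.5 -0.5  0. ] w 0.0855
grab t 17.31 ee [0.445  0.0369 0.0047] F [-1.  -0.5  6.7] w 0.0086
up t 17.84 ee [0.4449 0.0369 0.0496] F [ 0.5 -0.2 -1.4] w 0.0087
clip_seat [(array([277.1, 341.8]), 0.77)]
 t 18.48 ee [0.4443 0.0369 0.0988] F [ 0.1  0.6 -0.9] w 0.0085
```

View pics/w11.png

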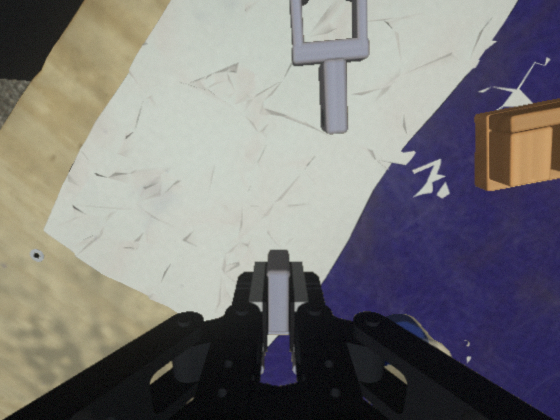

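w11: the tab is held centrally between the pads (278,290) and the legs are free. Moving to a standoff in front of the neck.

Run:
```python
from h import *
a=np.radians(-47.5);x=np.array([np.cos(a),np.sin(a)])
q=down(a+np.pi/2)
ax=np.array([.5833,-.1465])
g=ax-.084*x
ctrl.movep([*g,.1],q)
ctrl.move_linear([*g,.0677],max_speed=.12);st("standoff")
o,w,r=look("w12",["groove","knob"])
s=optics.camera("side");cv2.imwrite("pics/s12.png",cv2.resize(s["color"][235:325,220:350,::-1],None,fx=6,fy=6,interpolation=2))
```

```text
standoff t 19.53 ee [ 0.5261 -0.0839  0.0678] F [ 1.2 -0.5 -0.2] w 0.0085
groove []
knob []
```

View pics/s12.png

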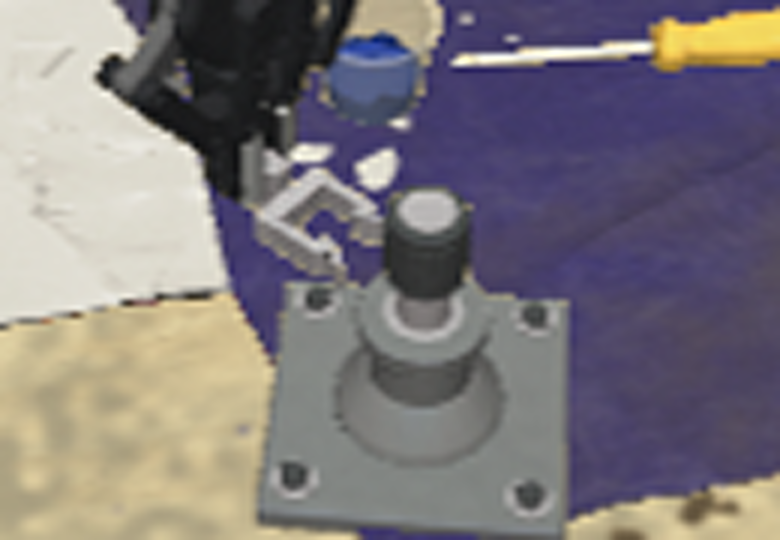

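View pics/w12.png

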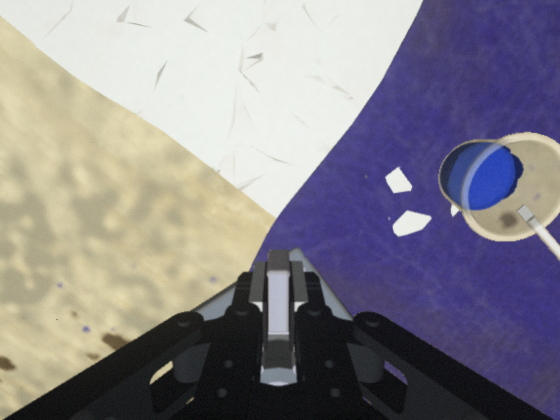

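Side crop: the clip is level in front of the neck, and the knob is still raised with the shoulder flush. Check the projection, then push in small steps.

Run:
```python
from h import *
a=np.radians(-47.5);x=np.array([np.cos(a),np.sin(a)]);y=np.array([-x[1],x[0]])
ax=np.array([.5833,-.1465])
s=optics.camera("side");seat=ax-.048*x
P=[[*(seat+.022*x-.016*y),.0772],[*(seat-.019*x-.017*y),.0772],[*(seat+.022*x+.016*y),.0772]]
print(((proj(s,P)-[220,235])*6).round())
print(((proj(s,[[*ax,.1105],[*ax,.060]])-[220,235])*6).round())
for d in (.066,.062,.058,.054,.050,.047,.044,.041,.039,.037,.036,.035):
    ctrl.move_linear([*(ax-d*x),.0677],max_speed=.06);o=readout.get_obs()
    f=o["force"];print(d,"act",round(float((ax-o["ee_pos"][:2])@x),4),"Fx",round(f[:2]@x,1),"Fy",round(f[:2]@y,1),"Fz",f[2].round(1),"z",o["ee_pos"][2].round(4),o["gripper_width"].round(4))
    if abs(f[:2]@x)>30: break
print(o["time"])
s=optics.camera("side");cv2.imwrite("pics/s13.png",cv2.resize(s["color"][235:325,220:350,::-1],None,fx=6,fy=6,interpolation=2))
```

```text
[[337. 265.]
 [249. 212.]
 [394. 216.]]
[[425. 210.]
 [420. 309.]]Traceback (most recent call last):
  File "<stdin>", line 10, in <module>
AttributeError: 'float' object has no attribute 'round'
```

Projections match the picture (tip predicted at (337,265), seen near (340,265); knob top (425,210) matches). I'll fix the print and continue.

Run:
```python
from h import *
a=np.radians(-47.5);x=np.array([np.cos(a),np.sin(a)]);y=np.array([-x[1],x[0]])
ax=np.array([.5833,-.1465])
for d in (.062,.058,.054,.050,.047,.044,.041,.039,.037,.036,.035):
    ctrl.move_linear([*(ax-d*x),.0677],max_speed=.06);o=readout.get_obs()
    f=o["force"];print(d,"act",round(float((ax-o["ee_pos"][:2])@x),4),"F x,y,z",np.round([f[:2]@x,f[:2]@y,f[2]],1),"z",round(float(o["ee_pos"][2]),4),round(float(o["gripper_width"]),4))
    if abs(f[:2]@x)>30: break
print(o["time"])
s=optics.camera("side");cv2.imwrite("pics/s13.png",cv2.resize(s["color"][235:325,220:350,::-1],None,fx=6,fy=6,interpolation=2))
```

```text
0.062 act 0.0619 F x,y,z [-0.6  0.7 -1.7] z 0.0677 0.0088
0.058 act 0.0578 F x,y,z [ 0.2 -1.1 -0.1] z 0.0677 0.0084
0.054 act 0.0544 F x,y,z [-4.6  0.6 -1.2] z 0.0675 0.0084
0.05 act 0.0513 F x,y,z [-7.   0.1 -0.3] z 0.0672 0.0084
0.047 act 0.048 F x,y,z [-6.2 -0.3 -3.2] z 0.0672 0.0083
0.044 act 0.0441 F x,y,z [-2.9  0.9 -4.3] z 0.0675 0.0089
0.041 act 0.0402 F x,y,z [ 1.2  0.2 -2.3] z 0.0679 0.0086
0.039 act 0.0383 F x,y,z [ 2.7 -0.4 -1.2] z 0.0679 0.0089
0.037 act 0.0371 F x,y,z [-1.  -1.1 -1.4] z 0.0677 0.0085
0.036 act 0.0362 F x,y,z [-1.1 -0.6 -1.3] z 0.0677 0.0085
0.035 act 0.036 F x,y,z [-6.5 -0.3  2.7] z 0.0675 0.0083
22.9833
```

View pics/s13.png

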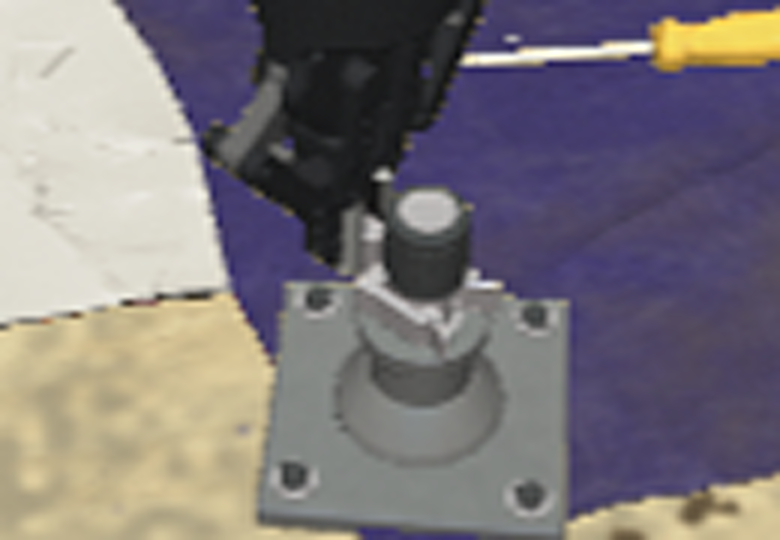

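The force profile shows the lips riding over the neck, pull-in, then bottoming at exactly the expected depth. I'll push lightly to confirm the stop, lower onto the collar, release, and look.

Run:
```python
from h import *
a=np.radians(-47.5);x=np.array([np.cos(a),np.sin(a)]);y=np.array([-x[1],x[0]])
ax=np.array([.5833,-.1465])
def rep(d):
    o=readout.get_obs();f=o["force"];print(d,"act",round(float((ax-o["ee_pos"][:2])@x),4),"F x,y,z",np.round([f[:2]@x,f[:2]@y,f[2]],1),"z",round(float(o["ee_pos"][2]),4))
    return f[:2]@x
for d in (.034,.033,.032):
    ctrl.move_linear([*(ax-d*x),.0677],max_speed=.06)
    if rep(d)<-22: break
ctrl.move_linear([*(ax-.0358*x),.0677],max_speed=.06);rep("rel")
ctrl.move_linear([*(ax-.0358*x),.0652],max_speed=.04);rep("low")
hand.open_jaws();rep("open")
p=readout.get_obs()["ee_pos"]
ctrl.move_linear([p[0],p[1],.19],max_speed=.2)
o,w,r=look("w14",["clip_seat","clip_tab","groove","knob"]);st()
s=optics.camera("side");cv2.imwrite("pics/s14.png",cv2.resize(s["color"][235:325,220:350,::-1],None,fx=6,fy=6,interpolation=2))
```

```text
0.034 act 0.0359 F x,y,z [-11.3   1.2   4.4] z 0.0674
0.033 act 0.0359 F x,y,z [-14.6   1.1   4.5] z 0.0671
0.032 act 0.0358 F x,y,z [-19.2   1.8   5.6] z 0.0669
rel act 0.0361 F x,y,z [-3.7 -0.4  0.3] z 0.0677
low act 0.036 F x,y,z [-4.7  0.5 -2.3] z 0.065
open act 0.0357 F x,y,z [ 0.6 -0.4 -0.7] z 0.0652
clip_seat [(array([276.7, 246.5]), 0.8)]
clip_tab [(array([278.1, 207.6]), 0.91)]
groove [(array([279.9, 249.3]), 0.59)]
knob [(array([279.1, 256.3]), 0.83), (array([197.1, 397.6]), 0.77), (array([492.4, 184.5]), 0.61)]
 t 26.03 ee [ 0.5588 -0.12    0.1891] F [0.5 0.2 0.3] w 0.0856
```

View pics/s14.png

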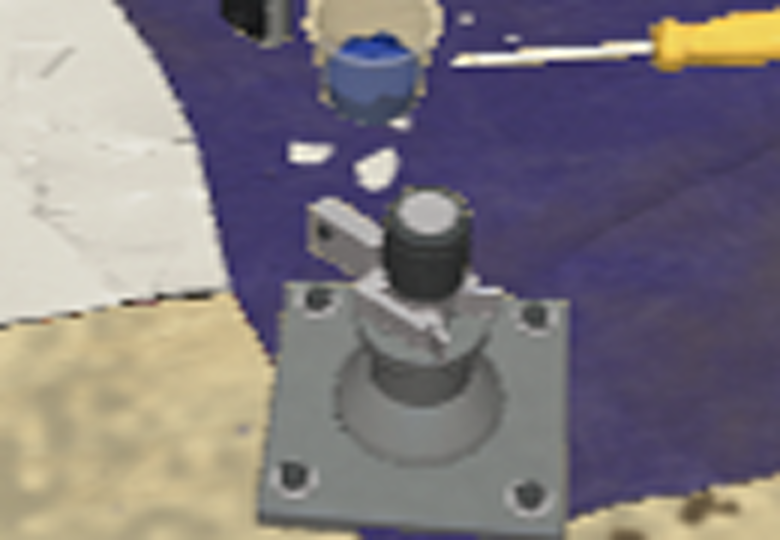

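View pics/w14.png

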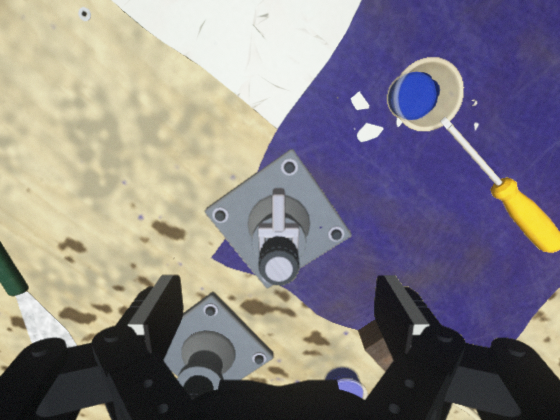

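Both views show the clip snapped around the neck with the tab at (345,240) in the side crop and (278,207) in the wrist picture, untouched by the gripper. Next, press the knob down with shut fingers.

Run:
```python
from h import *
a=np.radians(-47.5);q=down(a+np.pi/2)
ax=[.5833,-.1465]
ctrl.movep([*ax,.15],q); hand.grab()
ctrl.move_linear([*ax,.116],max_speed=.12);st("near")
for z in (.113,.111,.109,.107,.1055,.1045,.1035,.1025,.1015,.1005,.0995):
    ctrl.move_linear([*ax,z],max_speed=.04);o=st(z)
    if o["force"][2]>22: break
ctrl.move_linear([*ax,.14],max_speed=.12)
ctrl.movep([.54,-.10,.2],q)
o,w,r=look("w15",["knob","clip_seat","clip_tab"]);st()
s=optics.camera("side");cv2.imwrite("pics/s15.png",cv2.resize(s["color"][235:325,220:350,::-1],None,fx=6,fy=6,interpolation=2))
cv2.imwrite("pics/s15f.png",s["color"][:,:,::-1])
print(((proj(s,[[*ax,.104],[*ax,.1105]])-[220,235])*6).round())
```

```text
near t 27.61 ee [ 0.5832 -0.1465  0.1162] F [-0.1  0.9  0.2] w -0.0
0.113 t 27.86 ee [ 0.5835 -0.1466  0.1134] F [ 0.9 -0.3  0. ] w -0.0004
0.111 t 28.11 ee [ 0.5833 -0.1465  0.111 ] F [-0.4  0.6 -0. ] w -0.0001
0.109 t 28.36 ee [ 0.5834 -0.1465  0.109 ] F [-0.2 -0.4  1. ] w 0.0002
0.107 t 28.61 ee [ 0.5833 -0.1465  0.107 ] F [ 0.2 -1.   1.3] w 0.0003
0.1055 t 28.86 ee [ 0.5833 -0.1465  0.1055] F [-0.3 -0.3  1.7] w -0.0003
0.1045 t 29.11 ee [ 0.5834 -0.1465  0.1046] F [-1.2  0.2  3.1] w 0.0
0.1035 t 29.36 ee [ 0.5834 -0.1465  0.104 ] F [-1.7  1.3  9.5] w 0.0
0.1025 t 29.61 ee [ 0.5835 -0.1465  0.1039] F [-5.8  2.2 21.1] w -0.0002
0.1015 t 29.86 ee [ 0.5835 -0.1465  0.1037] F [-10.    3.   33.7] w 0.0001
knob []
clip_seat [(array([275.3, 267.1]), 0.76)]
clip_tab [(array([279.9, 236. ]), 0.75)]
 t 30.98 ee [ 0.5399 -0.1003  0.1987] F [ 0.2  0.2 -0.1] w -0.0003
[[425. 223.]
 [425. 210.]]
```

View pics/s15.png

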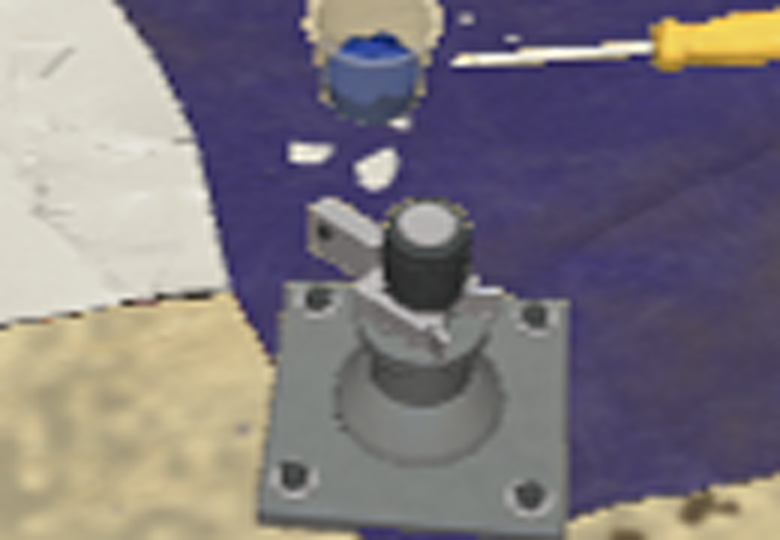

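View pics/s15f.png

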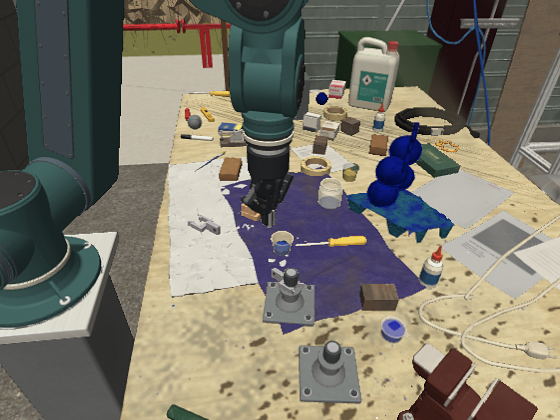

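View pics/w15.png

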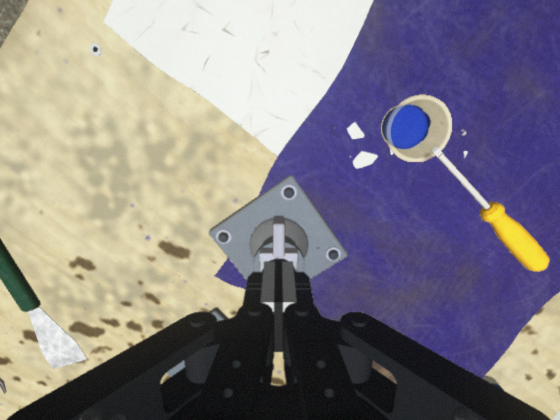

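The knob came to a firm stop with its top at 0.104 m, which is a post height of about 0.0135, and its picture position (425,223) matches the prediction. The arm is clear and the surroundings are unmoved, so I'm handing in.

```bash
python3 -c "
from bench import ctrl
ctrl.finish_job()"
```

```text
the job is handed in; nothing more can be done
```

The job is done and handed in at about 31 s of the 72 s allowed; no verdict is reported.

- **Post up:** I pulled the post up by the knob on the support nearest the base until it hit its stop. The wrist force reached -42 N after 20 mm of travel.
- **Clip moved and regripped:** I lifted the smaller clip out of the holder by its legs, laid it flat near (0.46, 0.02) and let go. I then took it again by its tab.
- **Snapped on:** Pushing it onto the groove took about 7 N at the 4 mm sampling steps, less than the 10–15 N expected. It then pulled in and bottomed at the expected depth, and held there against a 19 N push.
- **Pressed down:** The knob stopped firmly with its top at 0.104 m, so the post is at about 0.0135. The 34 N at the end was from the closed fingertips.

The last side picture shows the clip round the neck, the knob resting on it and the loose things apparently where they were, with the arm clear. In the last wrist picture the network did not find the knob, because the gripper covered it. I could not read the two leg angles directly.

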